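Find the clear place in a packed gap with a feeler gauge

ROBOT

A 7-joint arm with a two-finger parallel gripper is mounted at the origin on the work surface; the furniture and walls round the work are solid. World frame = base frame: x ahead of the robot, y to its left, z up, the work surface at z = 0. Lengths are in m, angles in rad, forces in N, time in s.
With the tool pointing down it reaches from about 0.35 to 0.9 m from the base axis. Payload 8.1 kg.
Tool frame: the origin (TCP) lies on the centre line of the jaws, within the pads' length; the fingertips stand 22 mm ahead of it and the grasp point (between the pads) lies 3 mm ahead of it; z points along the fingers, y is the direction in which the jaws open and shut (so a half turn about z gives the same grasp; the last joint's range is limited). The gripper opens to 92 mm and grips with 3 to 60 N. Pads are 19 mm wide; open, the fingers measure 130 mm over their backs; the gripper's body (75 mm by 190 mm) begins 47 mm behind the grasp point.
Start: joints at [-1.366, 0.434, 0.025, 1.573, -0.012, 1.134, -0.075], TCP at [0.189, 0.596, 0.249] pointing down, gripper open.
Joint ranges: [-2.62, 2.62], [-0.44, 2.09], [-1.27, 1.32], [0.08, 2.57], [-1.32, 4.46], [0.12, 2], [-2.74, 2.74]. Speed limits (rad/s): [2.22, 2.22, 3.01, 3.01, 3.14, 3.14, 3.14].

INTERFACE

Orientations are given as a rotation vector (axis times angle).
In Python, from cell import arm gives the robot as it stands.
- The arm moves only by the shell command python3 -m pendant 'ROWS' [FORCE]. ROWS is JSON, a list that holds one entry, the list of rows, each a list of 7 numbers: the shift along the tool's x, y, z in units of 0.04 m (1.0 is 0.04 m), then the turn, a rotation vector about the tool's x, y, z in units of 0.08 rad (1.0 is 0.08 rad), then the closure, from 0 (fully open) to 1 (shut). In form: [[[tx, ty, tz, ax, ay, az, fingers], ...]]. A call has 1 to 20 rows; each row shifts and turns the commanded pose from where the row before left it, along the tool's axes as they then stand; what a row does not reach is not made up. A row lasts 1/12 s, in which the tool goes at most 41.7 mm and 7.16 degrees, less where a joint would pass 70% of its speed; a pose out of reach is approached as far as the arm can. A call with a number of a shift or a turn outside -1 to 1 is refused whole. A call with a gripper value outside its range is refused whole. The fingers move at their own pace and stop on an object; FORCE is the grip in N (left out, the last holds). Time passes only in rows, so rows that do not move let the fingers close. It gives the time, the measured TCP pose, the force and the opening at its end, in the units of the state.
- arm.observe(): the state, without advancing time (a new reading comes with each control period).
- arm.get_image(name): name is "scene" or "top" or "wrist"; returns a dict with "img" (420x560x3 uint8, red, green, blue), "z_map" (420x560 float32, m along the optical axis (not along the pixel's ray), 0 where there is no reading), "K" (3x3 intrinsics, pixels), "R" (3x3) and "t" (3): a world point X has camera coordinates R X + t. Camera axes: x right, y down, z forward; pixel columns grow to the right and rows downward; lengths in m; the calibration is good to about 2 mm. A picture is of the moment at which its call begins.
- arm.sign_off(): hands the job in, once; it reports no verdict.
The state is a dict: "clock": time; "joints": joint angles; "dq": joint speeds; "joint_efforts": joint torques, N m; "position": TCP position; "ee_rot": TCP orientation; "force": force on the tool from outside, world axes, zero at the start; "ft_torque": the same for the moment, N m; "width": opening from 0.0 (shut) to 1.0 (fully open).
Only numpy, scipy, OpenCV 4.12 (cv2) and the standard library are available. Lean on these libraries where they do the work, as an engineer would, in place of code of your own. Each camera call takes 0.05 s, during which the arm holds its last target.

TASK

Draw the feeler gauge out of its wooden stand and try its blade along the open gap between the two fixed battens: packing hidden in the gap stops the blade everywhere except at one clear place, where it goes in all the way to the brass shoulder. Find that place by feel, never forcing the blade, and leave the gauge standing there, fully home and let go, to mark it. Leave the sanding block, the square bar and the wax tin where they are.

Things in the scene. Friction and masses are not known exactly. Their poses are not given: they have to be found in the camera images.
- gauge_grip (a point): Centre of the feeler gauge's upright dark wooden handle, half-way up: 16 mm thick (x), 28 mm wide (y), 56 mm tall (z up). Grasp it across the 16 mm. Below the handle come a brass shoulder, its underside 34 mm below this point, and a flat steel blade whose lower edge is 74 mm below this point.
- blade_tip (a point): Middle of the blade's lower edge on the feeler gauge; same axes as the handle's point.
- gauge: The whole feeler gauge, loose, about 0.12 kg, 102 mm tall; origin in the middle of the blade's lower edge, z up. Blade 5 mm thick (x), 22 mm wide (y), 40 mm long; brass shoulder above it 18 x 32 mm, 6 mm high; then the handle.
- stand_top (a point): Centre of the top of the gauge's stand, a fixed wooden block 60 (x) x 90 (y) x 50 mm tall with an 8 x 26 mm slot, 42 mm deep, in which the blade stands at the start with the shoulder resting on the top. z up.
- gap_mid (a point): Middle of the gap, level with the battens' top, 50 mm above the bench; y along the gap, x across, z up. Gap 7 mm wide, open 75 mm either way along y, floor 42 mm down. Packing on both walls from 14 mm below the top stops the blade, except at one clear place 34 mm long whose middle is anywhere within 45 mm either way of here along y; it is not given and hardly seen.
- rail: Two brown wooden battens side by side with the gap between: 67 (x) x 350 (y) x 50 mm tall, screwed down, immovable, as is the packing; origin under the middle. With the blade home, its lower edge is 40 mm below the top and the shoulder sits on the battens. Some 10 N is enough to feel a stop; more than 30 N counts as forcing.
- sanding_block: Cork sanding block 60 x 97 x 26 mm lying on the bench, origin at its underside; to be left alone.
- square_bar: Square wooden bar 31 x 165 x 31 mm lying on the bench, origin at its underside; to be left alone.
- wax_tin: Round tin 69 mm across, 59 mm tall, origin at its underside; to be left alone.
There are look-alikes about, which are no part of the job. There is more than one size of the gauge; the job needs the middle-sized.

How it is judged:
On the way, in this order (a step that is already met when the one before it is completed fails the run):
1. the gauge is drawn out of its stand (height (world z) of blade_tip above 0.055 m), for 0.1 s.
2. the blade enters the open gap between the battens (z of blade_tip in the frame of gap_mid below -0.006 m and x of blade_tip in the frame of gap_mid between -0.004 and 0.004 m and y of blade_tip in the frame of gap_mid between -0.075 and 0.075 m), for 0.1 s.
At the end, for the whole second after the job is handed in: The blade stands in the gap at the clear place, its lower edge at least 37 mm below the battens' top (40 is fully home), upright within 0.08 rad, at rest and released (z of blade_tip in the frame of gap_mid below -0.037 m and x of blade_tip in the frame of gap_mid between -0.004 and 0.004 m and y of blade_tip in the frame of gap_mid between -0.075 and 0.075 m and angle between the z axis of gauge and the z axis of rail, either way round below 0.08 rad and linear speed of gauge below 0.02 m/s and contact force between the fingers and gauge below 0.1 N); the robot touches nothing.
It fails at once if the gauge is forced: more than 30 N between it and the battens or the packing in their gap (contact force between gauge and rail above 30 N).
It fails at once if the sanding block is moved by more than 20 mm (distance of sanding_block from where it was at the start of the episode above 0.02 m).
It fails at once if the square bar is moved by more than 20 mm (distance of square_bar from where it was at the start of the episode above 0.02 m).
It fails at once if the wax tin is moved by more than 20 mm (distance of wax_tin from where it was at the start of the episode above 0.02 m).
It also fails if it takes over 67 s, if anything falls off the work surface, if the arm or the gripper's body presses on something with over 40 N, if the wrist force passes 120 N, or if a joint passes its speed limit or range.

## Working session

There is one attempt and no reset: what is moved stays moved. The work goes in short steps, Python scripts to look and compute and a shell command to move; the robot and the scene stay as the last step left them, time stands still between calls to the robot, and variables do not carry over. Pictures are saved under pics/ and viewed, and the job is handed in when it is done.

```bash
mkdir -p pics; ls
cat > h.py <<'E'
import numpy as np,cv2
from cell import arm
def snap(n,f):
    d=arm.get_image(n); cv2.imwrite('pics/'+f+'.png',d['img'][:,:,::-1]); np.savez('pics/'+f+'.npz',**d); return d
def load(f): return dict(np.load('pics/'+f+'.npz'))
def px(d,u,v,z=None):
    # world point of pixel by depth, or by intersecting world height z
    K,R,t=d['K'],d['R'],d['t']; r=np.linalg.inv(K)@[u,v,1]
    if z is None:
        s=d['z_map'][int(round(v)),int(round(u))]
    else:
        c=-R.T@t; w=R.T@r; s=(z-c[2])/w[2]
    return R.T@(r*s-t)
def crop(f,u0,v0,u1,v1,k,o):
    im=cv2.imread('pics/'+f+'.png')[v0:v1,u0:u1]; cv2.imwrite('pics/'+o+'.png',cv2.resize(im,None,fx=k,fy=k,interpolation=cv2.INTER_CUBIC))
E
python3 - <<'E'
from h import *
s=arm.observe(); print(s)
for n in ['scene','top','wrist']: snap(n,n+'0')
E
```

```text
pics
{'clock': 0.0, 'joints': array([-1.3655714 ,  0.4352317 ,  0.02498324,  1.57410665, -0.01159004,
        1.13399855, -0.07511723]), 'dq': array([-5.74044379e-04,  6.29392167e-04, -7.36990371e-05, -2.17077764e-03,
       -7.99202095e-04,  1.99179086e-03,  1.06867239e-03]), 'joint_efforts': array([ 1.68627193e-04, -6.67862606e+01,  9.85602401e-01, -3.14455783e+01,
       -6.03986043e-02,  4.27515793e-02,  1.51411414e-04]), 'position': array([0.18928107, 0.59514205, 0.24793596]), 'ee_rot': array([-4.81753053e-01, -3.10434575e+00,  2.50848238e-03]), 'force': array([ 0.14370484,  0.11245931, -0.7924638 ]), 'ft_torque': array([ 0.03049421, -0.03316549, -0.00753203]), 'width': 1.0012391813687787}
```

View pics/scene0.png

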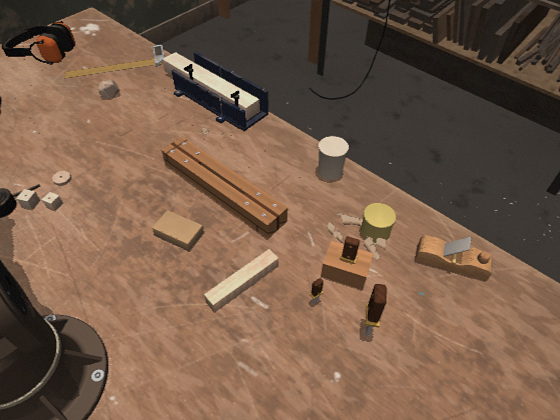

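View pics/top0.png

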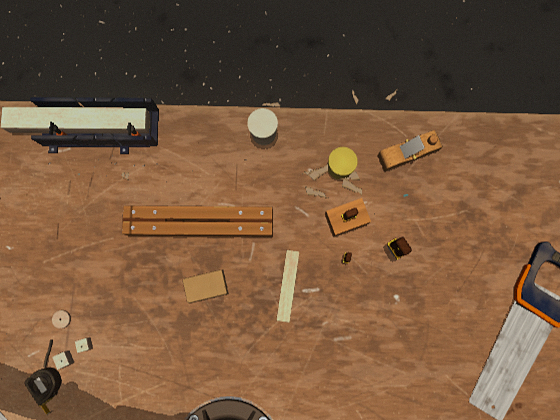

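View pics/wrist0.png

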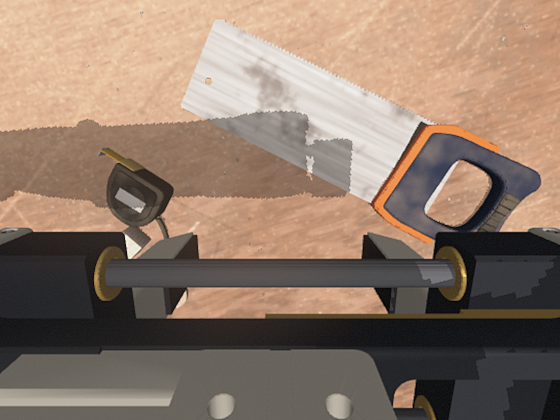

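The scene view shows the stand with its gauge at about (347,260), the battens from (165,150) to (285,220), and decoy gauges at (317,288) and (376,305). The top view shows the stand at (348,216) and the battens from (123,205) to (273,237).

Run:
```python
from h import *
crop('top0',290,130,460,280,4,'c1'); crop('top0',115,190,285,250,4,'c2')
d=load('top0'); print(d['K'],-d['R'].T@d['t'],d['R'])
for p in [(351,214),(336,210),(360,228),(124,207),(271,207),(271,234),(124,234),(205,287),(288,286),(343,162),(347,258),(400,248),(263,120),(230,410),(560//2,400)]: print(p,px(d,*p).round(3))
```

```text
[[529.06739992   0.         286.60768738]
 [  0.         529.06739992 210.94352904]
 [  0.           0.           1.        ]] [ 0.37401666 -0.11903985  1.27503678] [[ 0.02414259 -0.99969531  0.00513976]
 [-0.98873658 -0.02463692 -0.14762452]
 [ 0.14770617 -0.00151783 -0.98903012]]
(351, 214) [ 0.544 -0.264  0.114]
(336, 210) [ 0.562 -0.237  0.049]
(360, 228) [ 0.528 -0.301 -0.007]
(124, 207) [0.557 0.26  0.05 ]
(271, 207) [ 0.566 -0.084  0.048]
(271, 234) [ 0.502 -0.086  0.05 ]
(124, 234) [ 0.498  0.271 -0.001]
(205, 287) [0.376 0.065 0.028]
(288, 286) [ 0.383 -0.128  0.032]
(343, 162) [ 0.675 -0.251  0.062]
(347, 258) [ 0.449 -0.26   0.073]
(400, 248) [ 0.47  -0.368  0.131]
(263, 120) [ 0.767 -0.06   0.08 ]
(230, 410) [ 0.1   -0.003  0.012]
(280, 400) [ 0.123 -0.116  0.003]
```

View pics/c1.png

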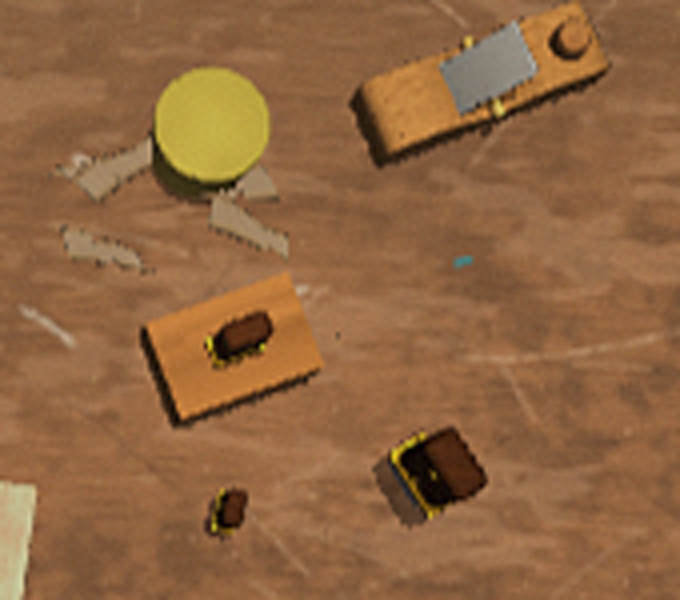

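View pics/c2.png

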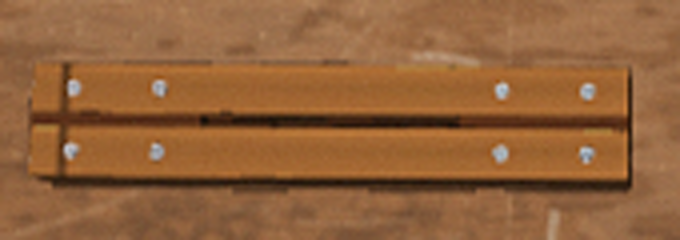

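Run:
```python
from h import *
def cloud(d):
    K,R,t=d['K'],d['R'],d['t']; v,u=np.mgrid[:420,:560]; z=d['z_map']
    P=np.stack([(u-K[0,2])/K[0,0]*z,(v-K[1,2])/K[1,1]*z,z],-1)
    return (P-t)@R
for n in ['top0','scene0']:
    d=load(n);P=cloud(d);ok=d['z_map']>0
    for nm,(x0,x1,y0,y1,z0,z1) in dict(stand=(.48,.62,-.34,-.19,.042,.056),rail=(.47,.6,-.12,.3,.042,.056),handle=(.5,.6,-.3,-.22,.10,.125),sh=(.5,.6,-.3,-.22,.0535,.06)).items():
        m=ok&(P[...,0]>x0)&(P[...,0]<x1)&(P[...,1]>y0)&(P[...,1]<y1)&(P[...,2]>z0)&(P[...,2]<z1)
        Q=P[m]; 
        if len(Q)<4: print(n,nm,len(Q)); continue
        r=cv2.minAreaRect((Q[:,:2]*1000).astype(np.float32)); print(n,nm,len(Q),np.round(r[0],1),np.round(r[1],1),round(r[2],2),'z',np.median(Q[:,2]).round(4))
    # gap
d=load('top0')
for u,v in [(200,120),(455,124),(330,122),(560,127),(100,120)]:
    print(px(d,115+u/4-.375,190+v/4-.375,.05).round(4))
```

```text
top0 stand 853 [ 550.4 -265.1] [60.7 91.5] 21.65 z 0.0492
top0 rail 4098 [531.7  88.6] [ 67.9 351.5] 0.88 z 0.0494
top0 handle 93 [ 549.8 -264.6] [16.  27.5] 22.97 z 0.1105
top0 sh 41 [ 547.4 -260. ] [57.8 79.3] 21.33 z 0.0548
scene0 stand 1006 [ 549.  -266.3] [62.6 90.2] 22.3 z 0.0492
scene0 rail 3349 [531.   86.2] [ 70.  351.2] 1.0 z 0.0494
scene0 handle 134 [ 548.4 -266.5] [17.5 27.4] 26.64 z 0.11
scene0 sh 48 [ 547.7 -266.7] [16.4 31.5] 21.48 z 0.0555
[0.5294 0.163  0.05  ]
[0.5307 0.0144 0.05  ]
[0.5301 0.0873 0.05  ]
[ 0.5305 -0.0469  0.05  ]
[0.528  0.2213 0.05  ]
```

Measurements agree with the given sizes. Stand centre is (0.550, -0.266) at yaw about 22°, and gap middle is about (0.5315, 0.0885) at yaw about 1°. Now I'll move over towards the stand.

```bash
cat >> h.py <<'E'
from scipy.spatial.transform import Rotation as Rn
def togo(x,y,z,yawdeg):
    """tool y along world angle yawdeg, tool down; shift expressed in the current tool axes (apply before turn)"""
    s=arm.observe(); R=Rn.from_rotvec(s['ee_rot']).as_matrix(); a=np.radians(yawdeg)
    ty=np.array([np.cos(a),np.sin(a),0]); tz=np.array([0,0,-1.]); T=np.stack([np.cross(ty,tz),ty,tz],1)
    sh=R.T@(np.array([x,y,z])-s['position'])/.04; tu=Rn.from_matrix(R.T@T).as_rotvec()/.08
    print('t',round(s['clock'],2),'pos',s['position'].round(4),'F',s['force'].round(2),'w',round(s['width'],3)); print('shift',sh.round(3),'turn',tu.round(3))
E
python3 -m pendant '[[[-0.6,-0.7,0,0,0,0,0],[-0.6,-0.7,0,0,0,0,0],[-0.6,-0.7,0,0,0,0,0],[-0.6,-0.7,0,0,0,0,0],[-0.6,-0.7,0,0,0,0,0],[-0.6,-0.7,0,0,0,0,0],[-0.6,-0.7,0,0,0,0,0],[-0.6,-0.7,0,0,0,0,0],[-0.6,-0.7,0,0,0,0,0],[-0.6,-0.7,0,0,0,0,0],[-0.6,-0.7,0,0,0,0,0],[-0.6,-0.7,0,0,0,0,0],[-0.6,-0.7,0,0,0,0,0],[-0.6,-0.7,0,0,0,0,0],[-0.6,-0.7,0,0,0,0,0],[-0.6,-0.7,0,0,0,0,0],[-0.6,-0.7,0,0,0,0,0],[-0.6,-0.7,0,0,0,0,0],[-0.6,-0.7,0,0,0,0,0],[-0.6,-0.7,0,0,0,0,0]]]'
python3 -c "
from h import *
togo(.55,-.2655,.22,22)"
```

```text
clock: 1.82
position: [0.4773, -0.0852, 0.2488]
ee_rot: [0.481, 3.104, 0.0]
force: [0.8, 0.9, 0.2]
width: 1.003
t 1.82 pos [ 0.4773 -0.0852  0.2488] F [0.84 0.91 0.2 ] w 1.003
shift [-3.096 -3.746  0.718] turn [4.0000e-03 0.0000e+00 1.0991e+01]
```

```bash
python3 -m pendant '[[[-0.62,-0.75,0,0,0,0,0],[-0.62,-0.75,0,0,0,0,0],[-0.62,-0.75,0,0,0,0,0],[-0.62,-0.75,0,0,0,0,0],[-0.62,-0.75,0,0,0,0,0],[0,0,0,0,0,1,0],[0,0,0,0,0,1,0],[0,0,0,0,0,1,0],[0,0,0,0,0,1,0],[0,0,0,0,0,1,0],[0,0,0,0,0,1,0],[0,0,0,0,0,1,0],[0,0,0,0,0,1,0],[0,0,0,0,0,1,0],[0,0,0,0,0,1,0],[0,0,0,0,0,1,0],[0,0,0,0,0,0,0],[0,0,0,0,0,0,0]]]'
python3 - <<'E'
from h import *
togo(.55,-.2655,.084+.003,22); snap('wrist','w1')
E
```

```text
clock: 3.32
position: [0.5498, -0.2638, 0.2484]
ee_rot: [-1.754, -2.606, 0.001]
force: [0.3, 0.0, -0.2]
width: 0.999
t 3.32 pos [ 0.5498 -0.2638  0.2484] F [ 0.25  0.03 -0.18] w 0.999
shift [-0.042 -0.009  4.036] turn [-0.007 -0.002  0.02 ]
```

View pics/w1.png

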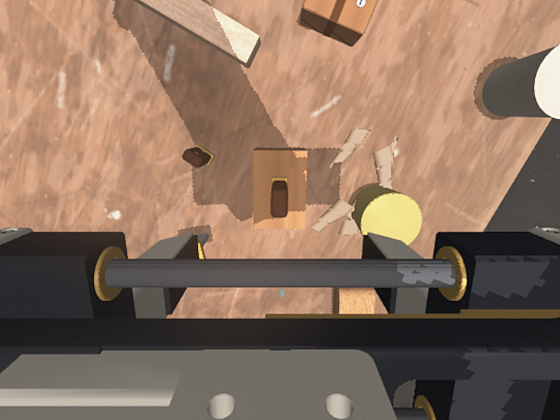

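The handle is centred between the jaws at (280,198) and aligned with them. I'll go down and grasp 8 mm above its middle, so the gripper body clears the tall decoy.

```bash
python3 -m pendant '[[[-0.04,0,0.5,0,0,0,0],[0,0,0.5,0,0,0,0],[0,0,0.5,0,0,0,0],[0,0,0.5,0,0,0,0],[0,0,0.5,0,0,0,0],[0,0,0.5,0,0,0,0],[0,0,0.43,0,0,0,0],[0,0,0.2,0,0,0,0],[0,0,0.2,0,0,0,0],[0,0,0,0,0,0,0],[0,0,0,0,0,0,0]]]'
python3 - <<'E'
from h import *
togo(.55,-.2655,.095,22); snap('wrist','w2');snap('scene','s2')
E
```

```text
clock: 4.28
position: [0.5506, -0.2658, 0.0959]
ee_rot: [1.757, 2.604, 0.0]
force: [-0.4, 0.2, 0.8]
width: 0.995
t 4.28 pos [ 0.5506 -0.2658  0.0959] F [-0.38  0.17  0.78] w 0.995
shift [ 0.012 -0.012  0.023] turn [ 0.003  0.003 -0.008]
```

View pics/w2.png

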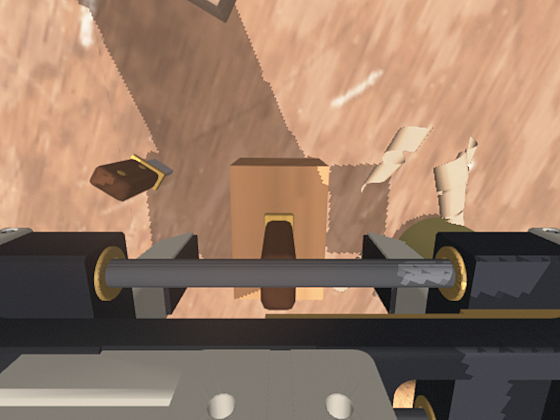

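View pics/s2.png

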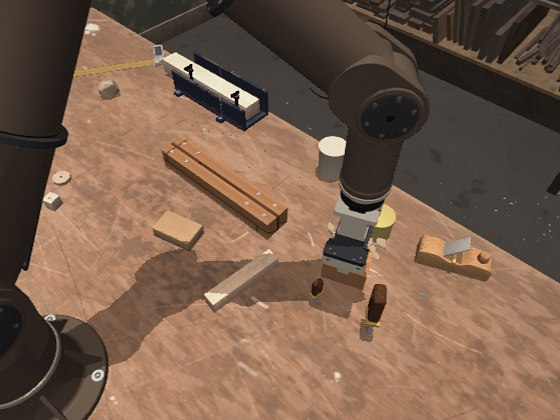

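The handle stands between the open jaws at (280,265). Closing.

```bash
python3 -m pendant '[[[0,0,0,0,0,0,1],[0,0,0,0,0,0,1],[0,0,0,0,0,0,1],[0,0,0,0,0,0,1],[0,0,0,0,0,0,1],[0,0,0,0,0,0,1],[0,0,0,0,0,0,1],[0,0,0,0,0,0,1]]]' 40
python3 - <<'E'
from h import *
togo(.55,-.2655,.095,22)
E
```

```text
clock: 5.05
position: [0.5504, -0.2655, 0.0955]
ee_rot: [-1.758, -2.604, 0.0]
force: [-0.2, -0.9, -0.3]
width: 0.465
t 5.05 pos [ 0.5504 -0.2655  0.0955] F [-0.18 -0.87 -0.28] w 0.465
shift [ 0.004 -0.009  0.012] turn [-0.001 -0.    -0.013]
```

Not shut yet (width 0.465 is 43 mm, and the handle should read about 0.174).

```bash
python3 -m pendant '[[[0,0,0,0,0,0,1],[0,0,0,0,0,0,1],[0,0,0,0,0,0,1],[0,0,0,0,0,0,1],[0,0,0,0,0,0,1],[0,0,0,0,0,0,1],[0,0,0,0,0,0,1],[0,0,0,0,0,0,1]]]' 40
python3 - <<'E'
from h import *
togo(.55,-.2655,.095,22)
E
```

```text
clock: 5.72
position: [0.5504, -0.2655, 0.0955]
ee_rot: [-1.758, -2.603, 0.0]
force: [-0.7, -0.3, -1.3]
width: 0.17
t 5.72 pos [ 0.5504 -0.2655  0.0955] F [-0.74 -0.29 -1.31] w 0.17
shift [ 0.004 -0.008  0.012] turn [-0.     0.    -0.015]
```

```bash
python3 -m pendant '[[[0,0,0,0,0,0,1],[0,0,0,0,0,0,1],[0,0,-0.15,0,0,0,1],[0,0,-0.3,0,0,0,1],[0,0,-0.4,0,0,0,1],[0,0,-0.5,0,0,0,1],[0,0,-0.5,0,0,0,1],[0,0,-0.5,0,0,0,1],[0,0,-0.3,0,0,0,1],[0,0,0,0,0,0,1],[0,0,0,0,0,0,1],[0,0,0,0,0,0,1]]]' 40
python3 - <<'E'
from h import *
togo(.5315,.0885,.2,1); snap('wrist','w3')
E
```

```text
clock: 6.72
position: [0.55, -0.265, 0.2007]
ee_rot: [-1.757, -2.603, -0.0]
force: [-0.7, -0.7, -1.8]
width: 0.171
t 6.72 pos [ 0.55   -0.265   0.2007] F [-0.75 -0.67 -1.79] w 0.171
shift [8.369 2.874 0.024] turn [-0.01  -0.012  4.571]
```

View pics/w3.png

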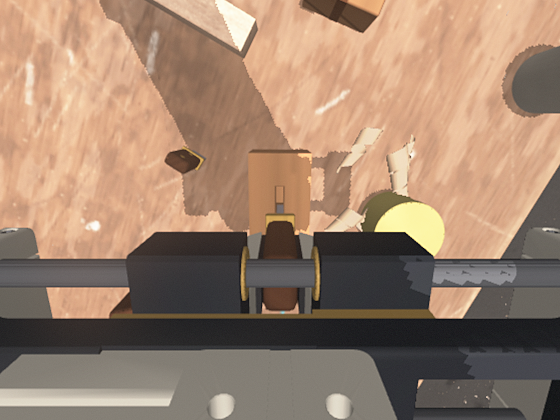

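```bash
python3 -m pendant '[[[0.4,0.12,0,0,0,0,1],[0.7,0.24,0,0,0,0,1],[0.7,0.24,0,0,0,0,1],[0.7,0.24,0,0,0,0,1],[0.7,0.24,0,0,0,0,1],[0.7,0.24,0,0,0,0,1],[0.7,0.24,0,0,0,0,1],[0.7,0.24,0,0,0,0,1],[0.7,0.24,0,0,0,0,1],[0.7,0.24,0,0,0,0,1],[0.7,0.24,0,0,0,0,1],[0.6,0.24,0,0,0,0,1],[0.4,0.12,0,0,0,0,1],[0,0,0,0,0,0.7,1],[0,0,0,0,0,0.8,1],[0,0,0,0,0,0.8,1],[0,0,0,0,0,0.8,1],[0,0,0,0,0,0.8,1],[0,0,0,0,0,0.67,1],[0,0,0,0,0,0,1]]]' 40
python3 - <<'E'
from h import *
togo(.5315,.0885,.2,1); snap('wrist','w4')
E
```

```text
clock: 8.43
position: [0.5311, 0.0892, 0.2005]
ee_rot: [-2.205, -2.237, 0.003]
force: [-0.2, 0.1, -1.8]
width: 0.174
t 8.43 pos [0.5311 0.0892 0.2005] F [-0.22  0.11 -1.84] w 0.174
shift [-0.018  0.01   0.012] turn [-0.022  0.012 -0.033]
```

View pics/w4.png

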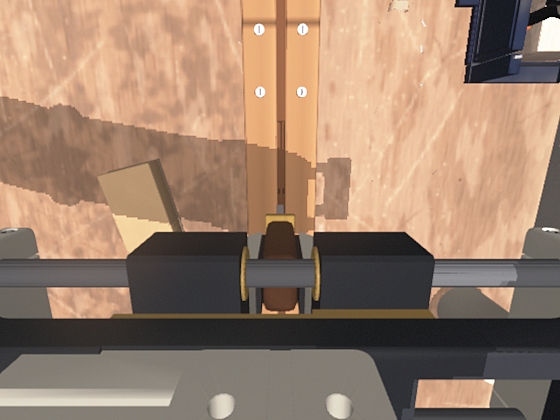

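The wrist view shows the blade at about (280,210), in line with the gap at column 281. I'll enlarge it.

Run:
```python
from h import *
crop('w4',240,100,330,240,5,'c4')
d=load('w4'); 
for y in (.10,.13,.16):
  for x in (.5,.53):
    X=np.array([x,y,.05]); c=d['K']@(d['R']@X+d['t']); print(x,y,c[:2]/c[2])
# tip point expected
X=np.array([.5311,.0892,.2005-.0855]); c=d['K']@(d['R']@X+d['t']); print('tip',c[:2]/c[2])
```

```text
0.5 0.1 [248.03222291 184.67794055]
0.53 0.1 [279.27303788 185.12672139]
0.5 0.13 [247.64185028 153.09181771]
0.53 0.13 [279.71711368 153.56028991]
0.5 0.16 [247.23004863 119.77181409]
0.53 0.16 [280.18556036 120.2614929 ]
tip [280.24606811 215.15862435]
```

View pics/c4.png

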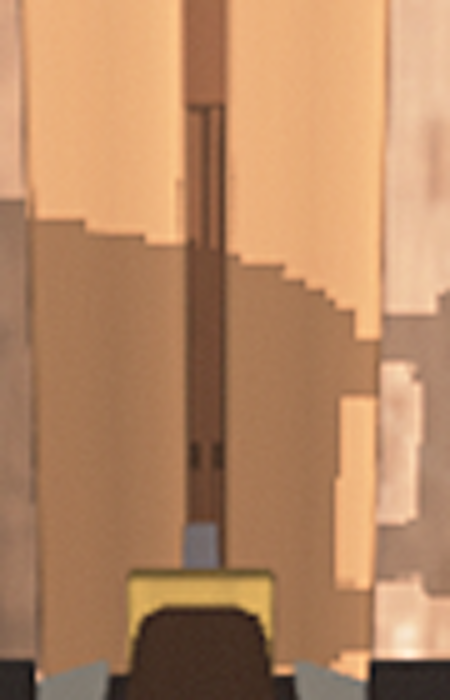

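Run:
```python
from h import *
for f,(a,b,c,e) in {'w4':(272,110,290,215)}.items():
    im=cv2.imread('pics/'+f+'.png')[b:e,a:c]; g=cv2.createCLAHE(4,(3,1)).apply(cv2.cvtColor(im,cv2.COLOR_BGR2GRAY)); A=cv2.resize(g,None,fx=16,fy=7,interpolation=cv2.INTER_NEAREST)
im=cv2.imread('pics/top0.png')[215:227,160:235]; g=cv2.normalize(cv2.cvtColor(im,cv2.COLOR_BGR2GRAY).clip(0,110),None,0,255,cv2.NORM_MINMAX)
print(cv2.cvtColor(cv2.imread('pics/top0.png'),cv2.COLOR_BGR2GRAY)[217:224,160:235:2])
cv2.imwrite('pics/c5.png',A[:590])
d=load('w4'); print('cam',-d['R'].T@d['t'])
g=cv2.cvtColor(cv2.imread('pics/w4.png'),cv2.COLOR_BGR2GRAY)
for v in range(118,210,3): print(v,g[v,275:288],px(d,280.8,v,.036)[1].round(4))
```

```text
[[117 120 117 120 122 101 104 119 123 123 121 123 124 124 123 125 123 125
  127 124 121 123 127 124 125 123 126 124 123 126 126 126 126 127 124 126
  125 125]
 [ 83  82  86  75  74  56  54  86  83  81  80  83  79  83  83  84  87  88
   89  85  89  86  87  89  90  88  90  92  94  94  93  95  98  99  99 100
   97  96]
 [ 53  51  55  26  47  46  48  35  34  32  30  26  30  28  29  36  34  32
   39  44  44  46  47  49  39  41  40  48  47  42  44  42  50  49  49  58
   63  62]
 [ 54  53  58  19  38  35  37  26  27  26  27  27  30  35  34  38  34  36
   39  42  42  41  39  38  35  33  32  30  36  31  33  30  30  31  33  62
   61  59]
 [ 78  77  80  60  64  65  66  62  60  58  56  49  41  51  51  46  49  44
   47  36  28  30  30  32  30  29  34  24  30  38  38  32  39  33  26  46
   45  53]
 [116 115 115 115 116 114 114 114 116 114 113 109 110 111 109 112 113 112
  110 110 108 108 106 107 110 108 108 105 107 110 108 110 109 109 102 105
  101 105]
 [120 121 123 124 122 123 124 126 125 127 126 126 132 131 134 130 131 132
  132 132 132 136 131 131 131 135 135 130 128 134 133 132 128 132 132 13
[... 1365 characters left out ...]
 93  77  83  82  79  82  81  73 108 130 132] 0.1046
181 [141 135  91  78  83  81  82  81  81  69 107 131 132] 0.1016
184 [141 134  92  78  82  80  80  82  80  69 108 129 132] 0.0985
187 [140 134  94  77  83  81  79  78  81  69 108 129 136] 0.0954
190 [141 138  93  55  56  76  85  67  54  58 109 132 133] 0.0923
193 [139 136  89  60  60  75  84  68  60  58 107 131 132] 0.0892
196 [140 136  94  74  75  79  79  73  77  69 108 130 131] 0.0861
199 [141 136  94  71  75  76  80  73  76  71 107 129 131] 0.083
202 [140 137  96  71  73  75  79  71  75  68 107 130 129] 0.0798
205 [142 122 102 104 105 106 109 111  88  69 106 129 129] 0.0767
208 [142 121 106 108 107 108 110 111  89  67 106 130 131] 0.0735
```

View pics/c5.png

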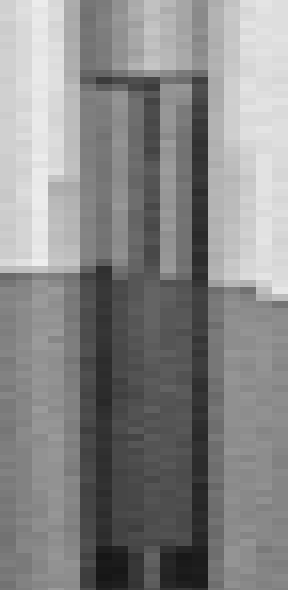

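Faint dark packing end faces show at v 189–195, at y of about 0.086–0.09. That suggests the clear place runs from there towards +y, with its middle near y of about 0.103, so I'll feel there first. I'm going down to 6 mm above the battens.

```bash
python3 -m pendant '[[[0.1,0,0.2,0,0,0,1],[0.1,0,0.3,0,0,0,1],[0.1,0,0.4,0,0,0,1],[0.04,0,0.4,0,0,0,1],[0,0,0.15,0,0,0,1],[0,0,0,0,0,0,1],[0,0,0,0,0,0,1]]]' 40
python3 - <<'E'
from h import *
togo(.5314,.103,.1355,1); snap('wrist','w5'); crop('w5',240,100,330,240,5,'c6')
E
```

```text
clock: 9.07
position: [0.5313, 0.1025, 0.1432]
ee_rot: [-2.202, -2.241, 0.002]
force: [0.3, -0.0, -1.3]
width: 0.174
t 9.07 pos [0.5313 0.1025 0.1432] F [ 0.35 -0.01 -1.29] w 0.174
shift [0.011 0.002 0.192] turn [-0.01   0.007 -0.   ]
```

View pics/c6.png

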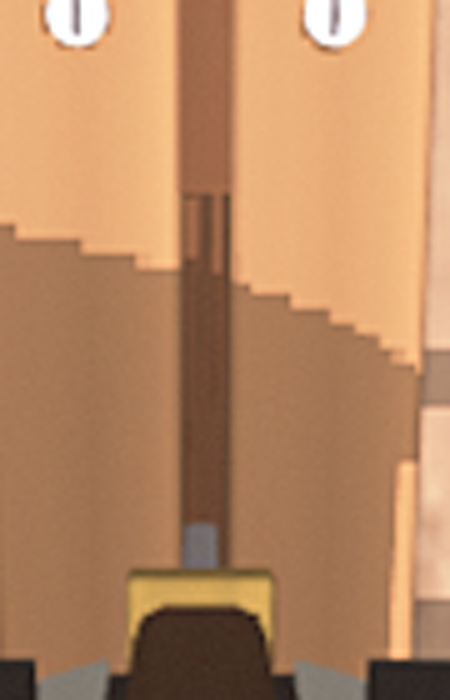

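Relative view: the blade's centre is about 0.7 mm left (−x) of the gap's centre. I'll correct that and go down gently.

```bash
python3 -m pendant '[[[0.01,0.016,0,0,0,0,1],[0,0,0.05,0,0,0,1],[0,0,0.05,0,0,0,1],[0,0,0.05,0,0,0,1],[0,0,0.025,0,0,0,1],[0,0,0.025,0,0,0,1],[0,0,0.025,0,0,0,1],[0,0,0.025,0,0,0,1],[0,0,0,0,0,0,1]]]' 40
python3 - <<'E'
from h import *
togo(.532,.103,.1215,1); snap('wrist','w6'); crop('w6',240,100,330,240,5,'c7')
E
```

```text
clock: 9.87
position: [0.532, 0.1032, 0.1333]
ee_rot: [-2.202, -2.24, 0.0]
force: [0.4, -0.0, -0.9]
width: 0.174
t 9.87 pos [0.532  0.1032 0.1333] F [ 0.39 -0.01 -0.86] w 0.174
shift [-0.005 -0.     0.296] turn [-0.004  0.001 -0.002]
```

View pics/c7.png

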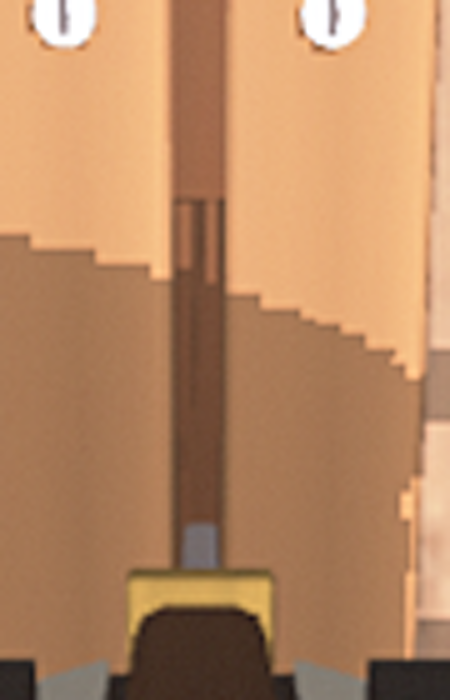

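The blade (182–218) is centred on the gap (174–225) in the crop. Feeling downward.

```bash
python3 -m pendant '[[[0,0,0.025,0,0,0,1],[0,0,0.025,0,0,0,1],[0,0,0.025,0,0,0,1],[0,0,0.025,0,0,0,1],[0,0,0.025,0,0,0,1],[0,0,0.025,0,0,0,1],[0,0,0.025,0,0,0,1],[0,0,0.025,0,0,0,1],[0,0,0,0,0,0,1]]]' 40
python3 -m pendant '[[[0,0,0.025,0,0,0,1],[0,0,0.025,0,0,0,1],[0,0,0.025,0,0,0,1],[0,0,0,0,0,0,1]]]' 40
python3 -m pendant '[[[0,0,0.025,0,0,0,1],[0,0,0.025,0,0,0,1],[0,0,0,0,0,0,1]]]' 40
```

```text
clock: 10.67
position: [0.532, 0.1032, 0.1253]
ee_rot: [-2.202, -2.24, 0.0]
force: [0.2, -0.9, -0.7]
width: 0.17
clock: 11.0
position: [0.532, 0.1032, 0.1223]
ee_rot: [-2.202, -2.241, 0.0]
force: [0.2, -0.7, -1.3]
width: 0.174
clock: 11.25
position: [0.532, 0.1032, 0.1203]
ee_rot: [-2.202, -2.241, 0.0]
force: [-0.5, 0.5, -1.0]
width: 0.17
```

```bash
python3 -m pendant '[[[0,0,0.025,0,0,0,1],[0,0,0.0,0,0,0,1]]]' 40
python3 -m pendant '[[[0,0,0.025,0,0,0,1],[0,0,0.0,0,0,0,1]]]' 40
python3 -m pendant '[[[0,0,0.025,0,0,0,1],[0,0,0.0,0,0,0,1]]]' 40
```

```text
clock: 11.42
position: [0.5321, 0.1032, 0.1194]
ee_rot: [-2.202, -2.241, 0.0]
force: [0.2, -0.3, -1.5]
width: 0.175
clock: 11.58
position: [0.5321, 0.1032, 0.1184]
ee_rot: [-2.202, -2.241, 0.0]
force: [-0.2, -0.7, -1.9]
width: 0.173
clock: 11.75
position: [0.5321, 0.1032, 0.1174]
ee_rot: [-2.202, -2.241, 0.0]
force: [-0.2, -0.3, -1.4]
width: 0.172
```

No stop: the tip is 18 mm down, past where the packing begins. Continuing gently.

```bash
python3 -m pendant '[[[0,0,0.025,0,0,0,1],[0,0,0.025,0,0,0,1],[0,0,0.025,0,0,0,1],[0,0,0.025,0,0,0,1],[0,0,0.025,0,0,0,1],[0,0,0,0,0,0,1]]]' 40
python3 -m pendant '[[[0,0,0.025,0,0,0,1],[0,0,0.025,0,0,0,1],[0,0,0.025,0,0,0,1],[0,0,0.025,0,0,0,1],[0,0,0.025,0,0,0,1],[0,0,0,0,0,0,1]]]' 40
python3 -m pendant '[[[0,0,0.025,0,0,0,1],[0,0,0.025,0,0,0,1],[0,0,0.025,0,0,0,1],[0,0,0.025,0,0,0,1],[0,0,0.025,0,0,0,1],[0,0,0,0,0,0,1]]]' 40
python3 -m pendant '[[[0,0,0.025,0,0,0,1],[0,0,0.025,0,0,0,1],[0,0,0.025,0,0,0,1],[0,0,0,0,0,0,1]]]' 40
```

```text
clock: 12.25
position: [0.532, 0.1032, 0.1123]
ee_rot: [-2.202, -2.241, 0.0]
force: [-0.4, -0.7, -1.6]
width: 0.174
clock: 12.75
position: [0.532, 0.1032, 0.1073]
ee_rot: [-2.202, -2.241, 0.0]
force: [0.4, -0.4, -1.5]
width: 0.17
clock: 13.25
position: [0.532, 0.1032, 0.1023]
ee_rot: [-2.202, -2.24, 0.0]
force: [0.2, 0.3, -1.2]
width: 0.174
clock: 13.58
position: [0.532, 0.1032, 0.0993]
ee_rot: [-2.202, -2.24, 0.0]
force: [-0.1, 0.5, -1.0]
width: 0.171
```

Tip about 36 mm down with no resistance. The last few millimetres go in small steps until the shoulder seats.

```bash
python3 -m pendant '[[[0,0,0.025,0,0,0,1],[0,0,0.0,0,0,0,1]]]' 40
python3 -m pendant '[[[0,0,0.025,0,0,0,1],[0,0,0.0,0,0,0,1]]]' 40
python3 -m pendant '[[[0,0,0.013,0,0,0,1],[0,0,0.0,0,0,0,1]]]' 40
python3 -m pendant '[[[0,0,0.013,0,0,0,1],[0,0,0.0,0,0,0,1]]]' 40
python3 - <<'E'
from h import *
togo(.532,.103,.0955,1); snap('wrist','w8'); snap('scene','s8')
E
```

```text
clock: 13.75
position: [0.5321, 0.1032, 0.0984]
ee_rot: [-2.202, -2.241, 0.0]
force: [-1.0, -0.8, -1.0]
width: 0.171
clock: 13.92
position: [0.5321, 0.1032, 0.0974]
ee_rot: [-2.202, -2.241, 0.0]
force: [-0.1, -0.5, -2.3]
width: 0.172
clock: 14.08
position: [0.5321, 0.1032, 0.0969]
ee_rot: [-2.202, -2.24, 0.0]
force: [-0.0, 0.1, -1.8]
width: 0.17
clock: 14.25
position: [0.5321, 0.1033, 0.0964]
ee_rot: [-2.202, -2.241, -0.0]
force: [0.2, 0.6, -1.0]
width: 0.167
t 14.25 pos [0.5321 0.1033 0.0964] F [ 0.15  0.65 -0.96] w 0.167
shift [-0.007 -0.003  0.023] turn [-0.    -0.001 -0.001]
```

View pics/w8.png

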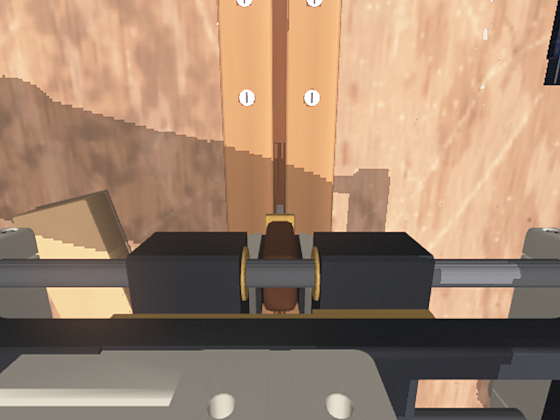

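```bash
python3 - <<'E'
from h import *
crop('s8',130,110,310,240,4,'c9')
E
python3 -m pendant '[[[0,0,0.013,0,0,0,1],[0,0,0.0,0,0,0,1]]]' 40
python3 -m pendant '[[[0,0,0.013,0,0,0,1],[0,0,0.0,0,0,0,1]]]' 40
```

```text
clock: 14.52
position: [0.5321, 0.1032, 0.0959]
ee_rot: [-2.202, -2.241, -0.0]
force: [-0.0, 0.4, -1.1]
width: 0.171
clock: 14.68
position: [0.5322, 0.1032, 0.0955]
ee_rot: [-2.202, -2.241, -0.0]
force: [0.5, -0.3, -1.4]
width: 0.166
```

View pics/c9.png

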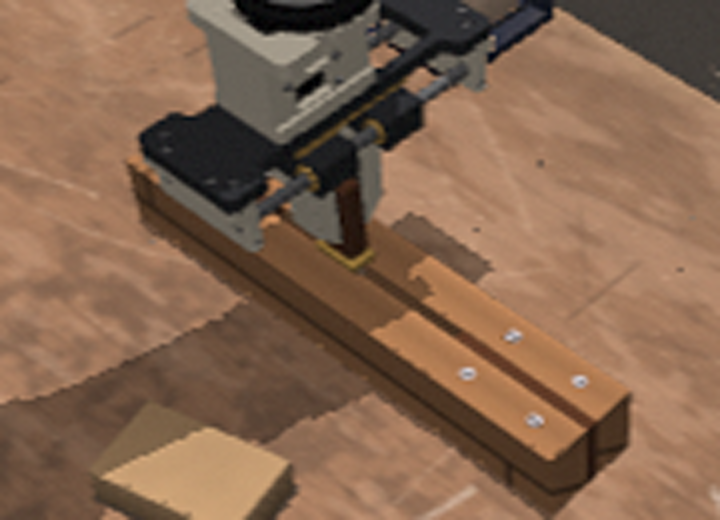

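The crop shows the shoulder at about (345,255), sitting on or just above the battens with the blade hidden in the gap. I'll feel for the seat.

```bash
python3 -m pendant '[[[0,0,0.01,0,0,0,1],[0,0,0.0,0,0,0,1]]]' 40
python3 -m pendant '[[[0,0,0.01,0,0,0,1],[0,0,0.0,0,0,0,1]]]' 40
```

```text
clock: 14.85
position: [0.5322, 0.1032, 0.0954]
ee_rot: [-2.202, -2.24, -0.001]
force: [-2.8, 0.7, 4.8]
width: 0.174
clock: 15.02
position: [0.5322, 0.1032, 0.0954]
ee_rot: [-2.202, -2.24, -0.001]
force: [-4.6, 1.0, 10.0]
width: 0.172
```

It's seated firmly: 10 N at the same TCP height as in the stand. I'll relax the push and let go.

```bash
python3 -m pendant '[[[0,0,-0.012,0,0,0,1],[0,0,0,0,0,0,1],[0,0,0,0,0,0,0],[0,0,0,0,0,0,0],[0,0,0,0,0,0,0],[0,0,0,0,0,0,0],[0,0,0,0,0,0,0],[0,0,0,0,0,0,0],[0,0,0,0,0,0,0],[0,0,0,0,0,0,0],[0,0,0,0,0,0,0],[0,0,0,0,0,0,0],[0,0,0,0,0,0,0]]]'
python3 - <<'E'
from h import *
togo(.532,.103,.0955,1); snap('wrist','w9'); snap('scene','s9')
E
```

```text
clock: 16.1
position: [0.5321, 0.1032, 0.0952]
ee_rot: [2.202, 2.241, 0.0]
force: [0.3, -0.3, 0.6]
width: 0.924
t 16.1 pos [0.5321 0.1032 0.0952] F [ 0.33 -0.28  0.61] w 0.924
shift [-0.005 -0.004 -0.009] turn [ 0.001 -0.    -0.002]
```

View pics/w9.png

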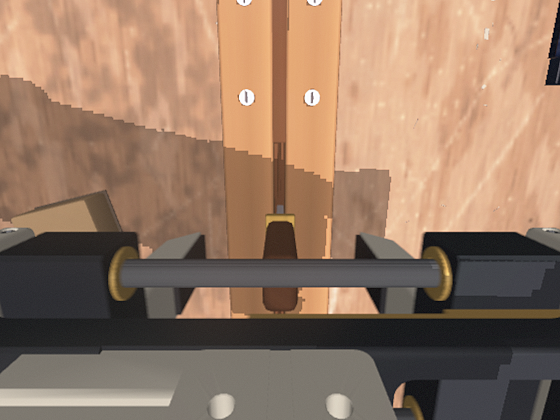

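The fingers are clear and the gauge stands upright. I'll retreat straight up, then sideways so the top camera can see it.

```bash
python3 -m pendant '[[[0,0,-0.2,0,0,0,0],[0,0,-0.4,0,0,0,0],[0,0,-0.5,0,0,0,0],[0,0,-0.5,0,0,0,0],[0,0,-0.5,0,0,0,0],[0,0,-0.5,0,0,0,0],[0,0,-0.5,0,0,0,0],[0,0,-0.3,0,0,0,0],[0.5,0,0,0,0,0,0],[0.6,0,0,0,0,0,0],[0.6,0,0,0,0,0,0],[0.6,0,0,0,0,0,0],[0.6,0,0,0,0,0,0],[0.6,0,0,0,0,0,0],[0.4,0,0,0,0,0,0],[0,0,0,0,0,0,0],[0,0,0,0,0,0,0]]]'
python3 - <<'E'
from h import *
snap('top','t10'); d=snap('scene','s10'); crop('s10',130,110,310,240,4,'c10')
for n in ['t10','s10']:
    d=load(n);K,R,t=d['K'],d['R'],d['t']; v,u=np.mgrid[:420,:560]; z=d['z_map']
    P=(np.stack([(u-K[0,2])/K[0,0]*z,(v-K[1,2])/K[1,1]*z,z],-1)-t)@R
    m=(abs(P[...,0]-.532)<.05)&(abs(P[...,1]-.103)<.06)&(P[...,2]>.1)&(P[...,2]<.13)&(z>0)
    if m.sum()>5: print(n,m.sum(),P[m].mean(0).round(4),P[m][:,2].max())
E
```

```text
clock: 17.62
position: [0.5292, 0.2596, 0.2309]
ee_rot: [2.2, 2.242, -0.001]
force: [0.5, -1.0, -0.6]
width: 1.001
t10 88 [0.5311 0.1023 0.1106] 0.11674615726079599
s10 99 [0.5288 0.0993 0.1085] 0.11444402874547527
```

View pics/c10.png

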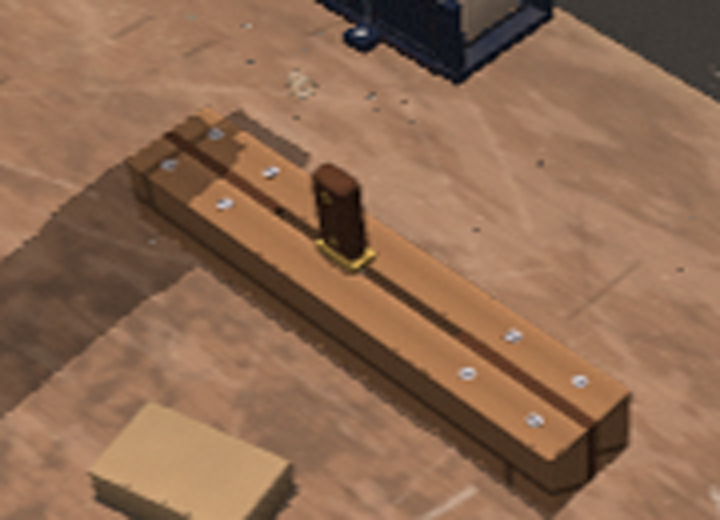

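View pics/t10.png

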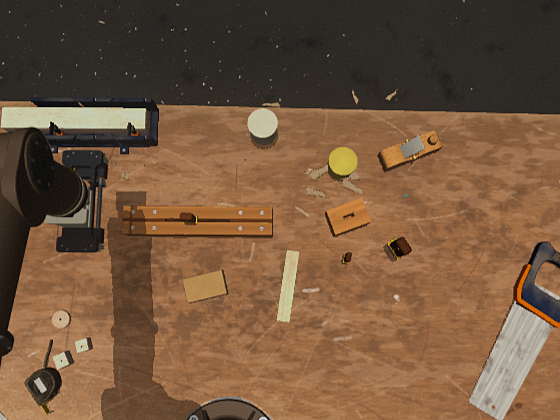

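The gauge stands upright at (190,217) in the top view with its shoulder on the battens. Its top measures 0.1106 m, against 0.1105 m when it was home in the stand. The block, bar and tin haven't moved, so I'm handing in.

```bash
python3 -c "
from cell import arm
print(arm.sign_off())"
```

```text
the job is handed in; nothing more can be done
None
```

I drew the middle-sized gauge from its stand and left it standing fully home in the gap, let go. It is about 15 mm towards +y from the gap's middle, at y of about 0.103. The job was handed in just after 17.6 s on the robot's clock.

- **Finding the place:** I chose it from faint packing end faces seen by the wrist camera. I then confirmed it by feel in a single probe, and did not try the rest of the gap.
- **Insertion:** The blade went down freely past the packing level. The only stop was the shoulder seating on the battens, at about 10 N, the highest reading I saw.
- **Fully home:** The seating height matched the one in the stand (TCP at 0.0954 m against 0.0955 m).
- **After release:** The top camera put the handle's top at 0.1106 m, against 0.1105 m in the stand. The gauge looked upright and the gripper was well clear. By eye, the sanding block, square bar and wax tin had not moved.
- **Disagreement:** The scene camera placed the gauge 2–3 mm off the top camera's position, a little over the stated 2 mm calibration. No other check failed.

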